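Turn a circuit board over against a soldering rest

TASK

Turn the framed circuit board over onto the low metal soldering rest so that its solder side faces up: push it across the mat against the sprung rail at the front of the rest, keep pushing and raise its near edge so that it tips up on its far edge, and let it fall over onto the rest, where it must lie flat. Only push with the fingers; do not grip the board or lift it off, and leave the solder spool, the flux bottle and the tin where they stand.

Things in the scene. Friction and masses are not known exactly. Their poses are not given: they have to be found in the camera images.
- board: Circuit board in a grey plastic frame, one rigid slab 100 (x) by 120 (y) by 12 mm thick, 0.08 to 0.17 kg, balanced. Along its -x edge the lowest 8 mm are cut back 10 mm, leaving a lip 4 mm thick. Component side: red with black chips; solder side: bright pads. Origin: centre of the solder side; z out of the component side. Starts flat, component side up, 25 to 60 mm before the rest, x towards it within 0.25 rad.
- board_far_edge (a point): Middle of the board frame's edge nearest the rest at the start (50 mm along board x from the board's centre, at half thickness). The board tips up on this edge.
- board_near_edge (a point): Middle of the lip's edge, nearest the robot at the start (50 mm along board -x, 10 mm above the solder side): the edge to push on and raise. The board lifts, by friction, with a fingertip that reaches below the lip, presses on this edge and moves up in an arc about the far edge; beyond some 30 degrees it leans on the finger.
- rest: Soldering rest, fixed: at the front a dark steel rail, behind it an aluminium plate, together 135 deep (x), 150 wide (y), 16 mm high. The rail's front face, a 16 mm wall, looks along rest -x, roughly to the robot. Origin: foot of this face, mid-width, on the work surface; x into the plate, z up. A board tipped past upright at the rail topples onto the rest; some 30 mm of it then overhang the front, which is fine.
- rail (a joint): How far the sprung front rail is pushed in along rest x, in m: 0 as it stands, 0.007 at its stop. It starts to give at 1.6 N and needs 0.8 N more per mm (7 N at the stop); it springs back by itself.
- spool: Steel-coloured spool of solder, 54 mm diameter, 40 mm high, standing; origin at the centre of its underside. To be left alone.
- flux: Amber flux bottle, 36 mm diameter, 85 mm high, standing; origin at the centre of its underside. To be left alone.
- tin: Small open steel tin, 60 mm diameter, 38 mm high; origin at the centre of its underside. To be left alone. The spool, bottle and tin stand at least 130 mm to either side of the rest's centre line.
Things that resemble listed ones, but are neither listed nor needed, are in the scene too. Of the things shaped like the rest, the steel one is meant.

How it is judged:
On the way:
1. the board is tipped up by more than 35 degrees with its far edge still down at the front of the rest (angle between board's own z axis and vertical between 0.61 and 1.75 rad and x of board_far_edge in the frame of rest between -0.025 and 0.015 m and z of board_far_edge in the frame of rest below 0.02 m), for 0.1 s.
At the end, for the whole second after the job is handed in: The board lies flat (within 0.08 rad) on top of the rest, solder side up, at rest, its centre 8 to 90 mm behind the rest's front face and within 50 mm of the rest's centre line (angle between board's own z axis and vertical above 3.06 rad and x of board in the frame of rest between 0.008 and 0.09 m and y of board in the frame of rest between -0.05 and 0.05 m and z of board in the frame of rest between 0.024 and 0.032 m and linear speed of board below 0.01 m/s and angular speed of board below 0.1 rad/s); the robot touches nothing.
It fails at once if the board is lifted or carried: its far edge rises more than 45 mm above the bench (height (world z) of board_far_edge above 0.045 m).
It fails at once if the spool is displaced by more than 15 mm or tipped (distance of spool from where it was at the start of the episode above 0.015 m or angle between spool's own z axis and vertical above 0.3 rad).
It fails at once if the flux is displaced by more than 15 mm or tipped (distance of flux from where it was at the start of the episode above 0.015 m or angle between flux's own z axis and vertical above 0.3 rad).
It fails at once if the tin is displaced by more than 15 mm or tipped (distance of tin from where it was at the start of the episode above 0.015 m or angle between tin's own z axis and vertical above 0.3 rad).
It also fails if it takes over 45 s, if anything falls off the work surface, if the arm or the gripper's body presses on something with over 40 N, if the wrist force passes 120 N, or if a joint passes its speed limit or range.

ROBOT

A 7-joint arm with a two-finger parallel gripper is mounted at the origin on the work surface. World frame = base frame: x ahead of the robot, y to its left, z up, the work surface at z = 0. Lengths are in m, angles in rad, forces in N, time in s.
With the tool pointing down it reaches from about 0.35 to 0.775 m from the base axis. Payload 3.1 kg.
Tool frame: the origin (TCP) lies on the centre line of the jaws, within the pads' length; the fingertips stand 19 mm ahead of it and the grasp point (between the pads) is the TCP (ctrl.nose_length is the distance from the TCP to the fingertips, in m); z points along the fingers, y is the line along which they close (so a half turn about z gives the same grasp; the last joint's range is limited). The gripper opens to 85 mm and grips with 20 to 120 N. Pads are 22 mm wide; open, the fingers measure 114 mm over their backs; the gripper's body (76 mm by 85 mm) begins 54 mm behind the grasp point. The pads swing forward as they close: fully open they stand 13 mm farther back than shut.
Start: joints at [1.108, 0.311, 0.014, 1.512, -0.004, 1.319, -0.027], TCP at [0.225, -0.502, 0.25] pointing down, gripper open.
Joint ranges: [-2.7, 2.7], [-0.3, 1.91], [-1.27, 1.3], [0.12, 2.57], [-1.44, 4.58], [0.2, 2.03], [-3.05, 3.05]. Speed limits (rad/s): [2.79, 2.79, 3.14, 3.14, 3.14, 3.14, 3.14].

INTERFACE

Orientations are given as a unit quaternion [x, y, z, w].
In Python, from cell import ctrl gives the robot as it stands.
- The arm moves only by the tool send_rows, never from a script. Its argument "plan" is a list of rows, each a list of 7 numbers: the turn, a rotation vector about the tool's x, y, z scaled (see below), then the shift along the tool's x, y, z scaled (see below), then the closure, from -1 (fully open) to 1 (shut). In form: [[ax, ay, az, dx, dy, dz, jaw], ...]. A call has 1 to 5 rows; each row shifts and turns the commanded pose from where the row before left it, along the tool's axes as they then stand; what a row does not reach is not made up. The controller multiplies each number of a shift by 0.02 m and each number of a turn by 0.08 rad. A row lasts 1/12 s, in which the tool goes at most 41.7 mm and 7.16 degrees, less where a joint would pass 70% of its speed; a pose out of reach is approached as far as the arm can. A call with a number of a shift or a turn outside -1 to 1 is refused whole. A call with a gripper value outside its range is refused whole. The fingers move at their own pace and stop on an object; "force" is the grip in N (left out, the last holds). Time passes only in rows, so rows that do not move let the fingers close. It gives the time, the measured TCP pose, the force, the opening and the grip force at its end, in the units of the state.
- ctrl.state(): the state, without advancing time (a new reading comes with each control period).
- ctrl.grab_frame(name): name is "scene" or "top" or "wrist"; returns the picture (420x560x3 uint8, red, green, blue); there is no depth.
- ctrl.camera_info(name): a dict with "fx", "fy", "cx", "cy" (pixels), "R" (3x3) and "t" (3): a world point X has camera coordinates R X + t. Camera axes: x right, y down, z forward; pixel columns grow to the right and rows downward; lengths in m; the calibration is good to about 2 mm. A picture is of the moment at which its call begins: read the wrist's pose just before it. camera_info takes no time and is no camera call; for the wrist camera it gives the pose at the moment of the call.
- ctrl.job_done(): hands the job in; it is judged then, once.
The state is a dict: "clock": time; "q": joint angles; "qvel": joint speeds; "effort": joint torques, N m; "tcp_pos": TCP position; "orientation": TCP orientation; "wrist_force": force on the tool from outside, world axes, zero at the start; "torque": the same for the moment, N m; "width": opening from 0.0 (shut) to 1.0 (fully open); "grip_force": force on a finger pad.
Only numpy, scipy, OpenCV 4.12 (cv2) and the standard library are available. Lean on these libraries where they do the work, as an engineer would, in place of code of your own. Each camera call takes 0.05 s, during which the arm holds its last target. There are 200 camera calls.

## Working session

There is one attempt and no reset: what is moved stays moved. The work goes in short steps, Python scripts to look and compute and a tool call to move; the robot and the scene stay as the last step left them, time stands still between calls to the robot, and variables do not carry over. Pictures are saved under pics/ and viewed, at most 10 in all, crops included, and the job is handed in when it is done.

Besides the shell and the picture viewer there is one more tool, called after "Emit:" as name(argument=value, ...), one argument or row to a line, values as JSON. send_rows: Moves the arm, as the interface text tells. Its arguments: {"type":"object","properties":{"plan":{"type":"array"},"force":{"type":"number"}},"required":["plan"]}

```bash
mkdir -p pics
python3 - <<'E'
from cell import ctrl
import cv2,numpy as np
s=ctrl.state();print({k:np.round(v,3).tolist() for k,v in s.items()})
for n in("top","scene"):
    im=ctrl.grab_frame(n);cv2.imwrite(f"pics/{n}0.png",im[...,::-1])
    c=ctrl.camera_info(n);print(n,{k:np.round(v,4).tolist() for k,v in c.items()})
E
```

```text
{'clock': 0.0, 'q': [1.108, 0.312, 0.014, 1.513, -0.004, 1.319, -0.027], 'qvel': [0.0, -0.001, -0.001, -0.001, -0.001, -0.001, -0.001], 'effort': [0.0, -37.992, 0.146, -23.059, 0.012, 0.014, -0.0], 'tcp_pos': [0.224, -0.501, 0.249], 'orientation': [0.978, 0.209, -0.0, -0.001], 'wrist_force': [-0.385, 0.732, 0.183], 'torque': [-0.007, -0.009, -0.038], 'grip_force': 0.0, 'width': 1.0}
top {'fx': 398.4185, 'fy': 398.4185, 'cx': 279.9823, 'cy': 211.2061, 'R': [[0.0232, -0.9997, 0.0072], [-0.9774, -0.0242, -0.2099], [0.21, -0.0021, -0.9777]], 't': [-0.0609, 0.5242, 0.9642]}
scene {'fx': 389.4373, 'fy': 389.4373, 'cx': 276.4242, 'cy': 213.7503, 'R': [[-0.7822, 0.6227, 0.0194], [0.4241, 0.555, -0.7156], [-0.4564, -0.5515, -0.6982]], 't': [0.4483, -0.1635, 1.1311]}
```

View pics/top0.png

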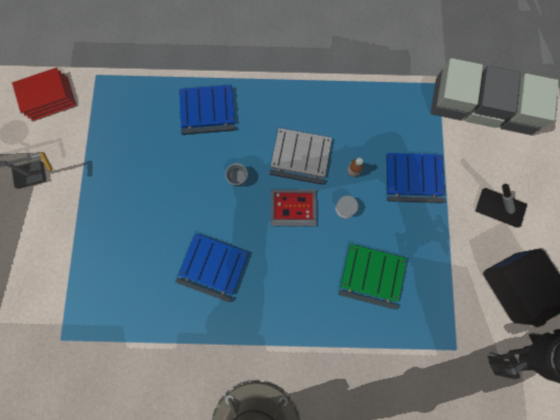

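View pics/scene0.png

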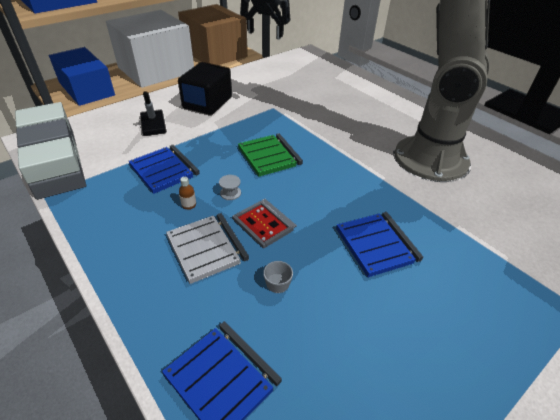

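The top view shows a silver rest at (301,155) with a dark rail at its lower edge, and the red framed board at (294,207). The tin is at (237,174), the spool at (346,207) and the flux at (356,167). Other rest-like things are three blue ones at (208,108), (415,176) and (215,265), and a green one at (373,273). Only the one at (301,155) is bare metal, so it is the steel one meant. The scene view agrees: grey rest at (207,247), board at (265,222).

```bash
cat > h.py <<'E'
import cv2,numpy as np
from cell import ctrl
def ray(c,p,z):
    R=np.array(c["R"]);t=np.array(c["t"]);o=-R.T@t
    d=R.T@np.array([(p[0]-c["cx"])/c["fx"],(p[1]-c["cy"])/c["fy"],1.])
    return o+d*(z-o[2])/d[2]
def proj(c,X):
    v=np.array(c["R"])@np.asarray(X,float)+c["t"];return c["fx"]*v[0]/v[2]+c["cx"],c["fy"]*v[1]/v[2]+c["cy"]
E
python3 - <<'E'
from h import *
im=cv2.imread("pics/top0.png");c=ctrl.camera_info("top")
x0,y0,x1,y1=220,115,380,235
cv2.imwrite("pics/crop.png",cv2.resize(im[y0:y1,x0:x1],None,fx=5,fy=5,interpolation=cv2.INTER_CUBIC))
hsv=cv2.cvtColor(im,cv2.COLOR_BGR2HSV)
mat=((hsv[...,0]>90)&(hsv[...,0]<115)&(hsv[...,1]>110)).astype(np.uint8)
m=1-mat;m[:y0]=0;m[y1:]=0;m[:,:x0]=0;m[:,x1:]=0
n,l,st,ce=cv2.connectedComponentsWithStats(m)
for i in range(1,n):
    if st[i,4]<60: continue
    r=cv2.minAreaRect(np.argwhere(l==i)[:,::-1].astype(np.float32)); b=cv2.boxPoints(r)
    print(i,st[i].tolist(),np.round(r[0],1),np.round(r[1],1),round(r[2],1))
    for p in b: print("  ",np.round(p,1),np.round(ray(c,p,0.014),3))
E
```

```text
1 [220, 123, 15, 8, 84] [227.  126.5] [ 7. 14.] 90.0
   [220. 123.] [0.783 0.125 0.014]
   [234. 123.] [0.784 0.086 0.014]
   [234. 130.] [0.763 0.085 0.014]
   [220. 130.] [0.762 0.124 0.014]
2 [270, 128, 62, 56, 2660] [300.6 155.4] [56.5 48.5] 10.9
   [268.3 173.8] [ 0.638 -0.014  0.014]
   [277.5 126.2] [ 0.777 -0.036  0.014]
   [333.  136.9] [ 0.749 -0.191  0.014]
   [323.8 184.5] [ 0.611 -0.165  0.014]
3 [347, 157, 17, 20, 253] [355.  166.5] [19. 16.] 90.0
   [347. 157.] [ 0.692 -0.229  0.014]
   [363. 157.] [ 0.693 -0.273  0.014]
   [363. 176.] [ 0.638 -0.272  0.014]
   [347. 176.] [ 0.637 -0.229  0.014]
4 [225, 163, 23, 23, 421] [236. 174.] [22. 22.] 90.0
   [225. 163.] [0.666 0.105 0.014]
   [247. 163.] [0.667 0.045 0.014]
   [247. 185.] [0.605 0.042 0.014]
   [225. 185.] [0.603 0.102 0.014]
5 [271, 189, 46, 37, 1691] [293.5 207. ] [36. 45.] 90.0
   [271. 189.] [ 0.595 -0.023  0.014]
   [316. 189.] [ 0.598 -0.144  0.014]
   [316. 225.] [ 0.499 -0.145  0.014]
   [271. 225.] [ 0.497 -0.025  0.014]
6 [335, 195, 24, 24, 430] [346.3 206.8] [21.2 23.3] 45.0
   [330.5 207.5] [ 0.548 -0.183  0.014]
   [347. 191.] [ 0.595 -0.228  0.014]
   [362. 206.] [ 0.554 -0.268  0.014]
   [345.5 222.5] [ 0.508 -0.223  0.014]
```

View pics/crop.png

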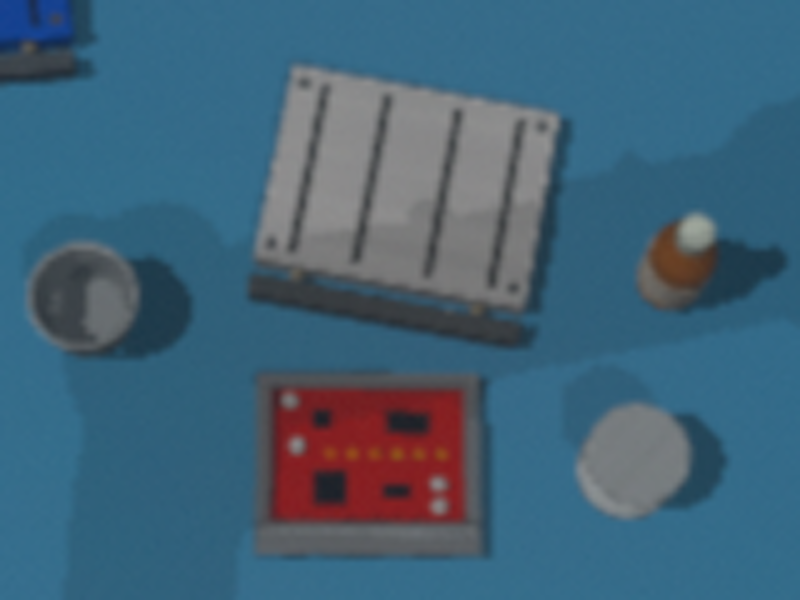

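The crop confirms it: a bare aluminium plate with a dark sprung rail along its front, from crop (249,297) to (520,345). The board's lip strip is at the robot side and both sides are clear of the spool and tin. Next I compute poses and the approach.

```bash
cat >> h.py <<'E'
from scipy.spatial.transform import Rotation as Ro, Slerp
YAW=-0.167; O=np.array([0.628,-0.092])   # rest
ex=np.array([np.cos(YAW),np.sin(YAW),0]);ey=np.array([-ex[1],ex[0],0])
def restpt(x,y,z): return np.r_[O,0]+ex*x+ey*y+[0,0,z]
def orient(tilt):
    z=ex*np.sin(tilt)-np.array([0,0,1])*np.cos(tilt); y=-ey; x=np.cross(y,z)
    return Ro.from_matrix(np.c_[x,y,z])
def inrest(p): d=np.asarray(p)-np.r_[O,0]; return np.round([d@ex,d@ey,d[2]],4)
def rows(p0,R0,p1,R1,n):
    sl=Slerp([0,1],Ro.concatenate([R0,R1]));out=[]
    for i in range(n):
        a,b=sl(i/n),sl((i+1)/n)
        out.append(np.round(np.r_[(a.inv()*b).as_rotvec()/.08,a.inv().apply((p1-p0)/n)/.02],2).tolist())
    return out
def now():
    s=ctrl.state();return np.array(s["tcp_pos"]),Ro.from_quat(s["orientation"])
E
python3 - <<'E'
from h import *
c=ctrl.camera_info("top");f=lambda u,v:(220+u/5-.4,115+v/5-.4)
print("nose",ctrl.nose_length)
for n,p,z in [("railL",(249,299),0),("railR",(520,347),0),("backL",(293,65),.016),("backR",(560,113),.016),
 ("bFL",(258,374),.012),("bFR",(482,374),.012),("bNL",(256,553),.008),("bNR",(484,555),.008),("spool",(630,515),0),("tin",(83,350),0)]:
    w=ray(c,f(*p),z);print(n,w.round(3),inrest(w))
p,R=now();print(R.as_matrix().round(2).tolist())
t=restpt(-.17,-.008,.12)
print(t)
for r in rows(p,R,t,orient(.4),26):print(r)
E
```

```text
nose 0.019
railL [ 0.641 -0.017  0.   ] [-0.0001  0.0762  0.    ]
railR [ 0.617 -0.166  0.   ] [ 0.0013 -0.0752  0.    ]
backL [ 0.772 -0.038  0.016] [0.1332 0.0773 0.016 ]
backR [ 0.748 -0.187  0.016] [ 0.1337 -0.0735  0.016 ]
bFL [ 0.595 -0.023  0.012] [-0.0444  0.0622  0.012 ]
bFR [ 0.598 -0.144  0.012] [-0.0212 -0.0568  0.012 ]
bNL [ 0.497 -0.025  0.008] [-0.1403  0.0444  0.008 ]
bNR [ 0.499 -0.146  0.008] [-0.1182 -0.075   0.008 ]
spool [ 0.524 -0.226  0.   ] [-0.0801 -0.1492  0.    ]
tin [0.609 0.073 0.   ] [-0.0461  0.1598  0.    ]
[[0.91, 0.41, -0.0], [0.41, -0.91, 0.0], [-0.0, -0.0, -1.0]]
[ 0.45903526 -0.07163048  0.12      ]
[-0.06, 0.19, 0.28, 0.75, -0.57, 0.25]
[-0.06, 0.19, 0.28, 0.73, -0.59, 0.26]
[-0.06, 0.19, 0.28, 0.72, -0.6, 0.27]
[-0.06, 0.19, 0.28, 0.7, -0.62, 0.27]
[-0.06, 0.19, 0.28, 0.68, -0.64, 0.28]
[-0.06, 0.19, 0.28, 0.66, -0.65, 0.29]
[-0.06, 0.19, 0.28, 0.64, -0.67, 0.3]
[-0.06, 0.19, 0.28, 0.62, -0.69, 0.3]
[-0.06, 0.19, 0.28, 0.6, -0.7, 0.31]
[-0.06, 0.19, 0.28, 0.58, -0.72, 0.31]
[-0.06, 0.19, 0.28, 0.56, -0.73, 0.32]
[-0.06, 0.19, 0.28, 0.54, -0.74, 0.32]
[-0.06, 0.19, 0.28, 0.52, -0.76, 0.33]
[-0.06, 0.19, 0.28, 0.5, -0.77, 0.33]
[-0.06, 0.19, 0.28, 0.47, -0.78, 0.34]
[-0.06, 0.19, 0.28, 0.45, -0.79, 0.34]
[-0.06, 0.19, 0.28, 0.43, -0.81, 0.34]
[-0.06, 0.19, 0.28, 0.41, -0.82, 0.34]
[-0.06, 0.19, 0.28, 0.38, -0.83, 0.35]
[-0.06, 0.19, 0.28, 0.36, -0.84, 0.35]
[-0.06, 0.19, 0.28, 0.33, -0.85, 0.35]
[-0.06, 0.19, 0.28, 0.31, -0.85, 0.35]
[-0.06, 0.19, 0.28, 0.29, -0.86, 0.35]
[-0.06, 0.19, 0.28, 0.26, -0.87, 0.35]
[-0.06, 0.19, 0.28, 0.24, -0.88, 0.35]
[-0.06, 0.19, 0.28, 0.21, -0.88, 0.35]
```

Emit:
send_rows(
  plan=[
    [-0.06,0.19,0.28,0.75,-0.57,0.25,-1],
    [-0.06,0.19,0.28,0.73,-0.59,0.26,-1],
    [-0.06,0.19,0.28,0.72,-0.6,0.27,-1],
    [-0.06,0.19,0.28,0.7,-0.62,0.27,-1],
    [-0.06,0.19,0.28,0.68,-0.64,0.28,-1],
  ],
)

```text
clock: 0.52
tcp_pos: [0.2701, -0.4183, 0.2245]
orientation: [0.987, 0.153, 0.04, 0.003]
wrist_force: [-0.5, 0.7, -0.9]
width: 1.003
grip_force: 0.0
```

Emit:
send_rows(
  plan=[
    [-0.06,0.19,0.28,0.66,-0.65,0.29,-1],
    [-0.06,0.19,0.28,0.64,-0.67,0.3,-1],
    [-0.06,0.19,0.28,0.62,-0.69,0.3,-1],
    [-0.06,0.19,0.28,0.6,-0.7,0.31,-1],
    [-0.06,0.19,0.28,0.58,-0.72,0.31,-1],
  ],
)

```text
clock: 0.93
tcp_pos: [0.3151, -0.3357, 0.1996]
orientation: [0.992, 0.097, 0.079, 0.007]
wrist_force: [0.7, 1.2, 0.7]
width: 0.997
grip_force: 0.0
```

Emit:
send_rows(
  plan=[
    [-0.06,0.19,0.28,0.56,-0.73,0.32,-1],
    [-0.06,0.19,0.28,0.54,-0.74,0.32,-1],
    [-0.06,0.19,0.28,0.52,-0.76,0.33,-1],
    [-0.06,0.19,0.28,0.5,-0.77,0.33,-1],
    [-0.06,0.19,0.28,0.47,-0.78,0.34,-1],
  ],
)

```text
clock: 1.35
tcp_pos: [0.3604, -0.2533, 0.1747]
orientation: [0.992, 0.041, 0.118, 0.011]
wrist_force: [0.5, -0.1, 0.6]
width: 0.998
grip_force: 0.0
```

Emit:
send_rows(
  plan=[
    [-0.06,0.19,0.28,0.45,-0.79,0.34,-1],
    [-0.06,0.19,0.28,0.43,-0.81,0.34,-1],
    [-0.06,0.19,0.28,0.41,-0.82,0.34,-1],
    [-0.06,0.19,0.28,0.38,-0.83,0.35,-1],
    [-0.06,0.19,0.28,0.36,-0.84,0.35,-1],
  ],
)

```text
clock: 1.77
tcp_pos: [0.4058, -0.1707, 0.1498]
orientation: [0.987, -0.016, 0.157, 0.015]
wrist_force: [-1.2, 0.0, 0.1]
width: 0.999
grip_force: 0.0
```

Emit:
send_rows(
  plan=[
    [-0.06,0.19,0.28,0.33,-0.85,0.35,-1],
    [-0.06,0.19,0.28,0.31,-0.85,0.35,-1],
    [-0.06,0.19,0.28,0.29,-0.86,0.35,-1],
    [-0.06,0.19,0.28,0.26,-0.87,0.35,-1],
    [-0.06,0.19,0.28,0.24,-0.88,0.35,-1],
  ],
)

```text
clock: 2.18
tcp_pos: [0.4514, -0.0884, 0.1249]
orientation: [0.978, -0.073, 0.195, 0.019]
wrist_force: [0.3, -0.2, -0.6]
width: 1.001
grip_force: 0.0
```

Run:
```python
from h import *
p,R=now();s=ctrl.state();print(s["clock"],inrest(p),np.round(s["wrist_force"],2),s["width"],s["q"])
print(R.as_matrix().round(3).tolist())
cv2.imwrite("pics/w1.png",ctrl.grab_frame("wrist")[...,::-1])
t=restpt(-.176,-.008,.045)
for r in rows(p,R,t,orient(.4),5):print(r)
```

```text
2.1833 [-0.1748 -0.0259  0.1249] [ 0.27 -0.17 -0.56] 1.0008645533796636 [ 0.55181558  0.04788419 -0.40846896  2.25465588  0.0625249   0.45041763
 -1.62222603]
[[0.914, -0.149, 0.378], [-0.135, -0.989, -0.064], [0.383, 0.008, -0.924]]
[0.0, 0.02, 0.05, -0.31, -0.19, 0.73]
[0.0, 0.02, 0.05, -0.32, -0.18, 0.73]
[0.0, 0.02, 0.05, -0.32, -0.18, 0.73]
[0.0, 0.02, 0.05, -0.32, -0.18, 0.73]
[0.0, 0.02, 0.05, -0.32, -0.18, 0.73]
```

View pics/w1.png

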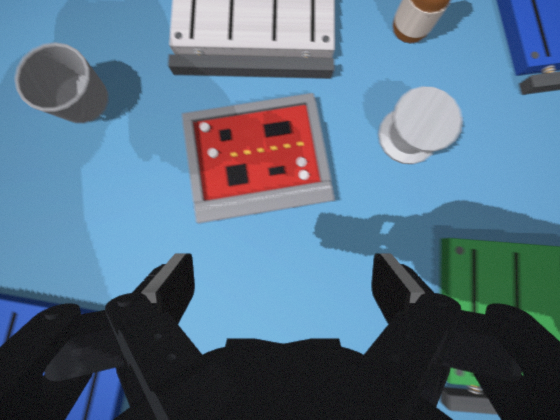

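The wrist view shows the fingertips at (185,257) and (385,257), the board's lip edge ahead at row ~205, and the steel rest's rail at row ~70. The path is clear, so I go down behind the lip.

Emit:
send_rows(
  plan=[
    [0.0,0.02,0.05,-0.31,-0.19,0.73,-1],
    [0.0,0.02,0.05,-0.32,-0.18,0.73,-1],
    [0.0,0.02,0.05,-0.32,-0.18,0.73,-1],
    [0.0,0.02,0.05,-0.32,-0.18,0.73,-1],
    [0.0,0.02,0.05,-0.32,-0.18,0.73,-1],
  ],
)

```text
clock: 2.65
tcp_pos: [0.4527, -0.0715, 0.0448]
orientation: [0.977, -0.082, 0.198, 0.017]
wrist_force: [0.2, -1.1, 0.1]
width: 0.996
grip_force: 0.0
```

Emit:
send_rows(
  plan=[
    [0,0,0,-0.1,0,0.22,-1],
    [0,0,0,-0.1,0,0.22,-1],
    [0,0,0,-0.1,0,0.22,-1],
    [0,0,0,0,0,0,-1],
  ],
)

```text
clock: 2.98
tcp_pos: [0.4517, -0.0713, 0.03]
orientation: [0.977, -0.081, 0.197, 0.017]
wrist_force: [-1.2, -1.3, 0.1]
width: 0.998
grip_force: 0.0
```

Run:
```python
from h import *
p,R=now();s=ctrl.state();print(s["clock"],inrest(p),np.round(s["wrist_force"],2),np.round(s["q"],3))
cv2.imwrite("pics/w2.png",ctrl.grab_frame("wrist")[...,::-1])
```

```text
2.9833 [-0.1773 -0.0089  0.03  ] [-1.15 -1.33  0.09] [ 0.518  0.272 -0.466  2.361  0.844  0.202 -2.449]
```

View pics/w2.png

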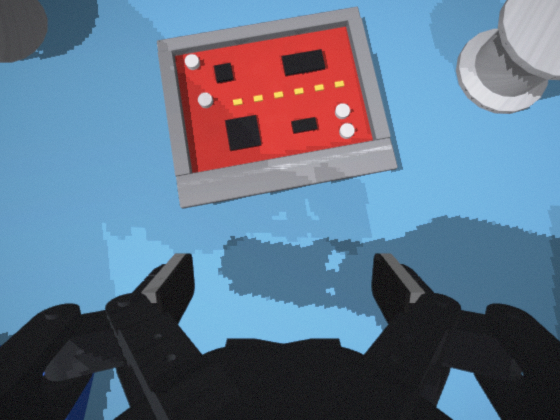

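The lip edge now runs from (182,207) to (398,168) in front of both fingertips, square enough for the push. Joint 6 is close to its limit of 0.2, so I reduce the tilt to 0.2 rad before going on down.

Emit:
send_rows(
  plan=[
    [0,-0.83,0,0,0,0,-1],
    [0,-0.83,0,0,0,0,-1],
    [0,-0.83,0,0,0,0,-1],
    [0,0,0,0,0,0,-1],
  ],
)

```text
clock: 3.37
tcp_pos: [0.4567, -0.0719, 0.0328]
orientation: [0.991, -0.084, 0.102, 0.007]
wrist_force: [1.4, 0.4, -0.1]
width: 0.997
grip_force: 0.0
```

Emit:
send_rows(
  plan=[
    [0,0,0,-0.04,0,0.2,-1],
    [0,0,0,-0.04,0,0.2,-1],
    [0,0,0,0,0,0,-1],
  ],
)

```text
clock: 3.62
tcp_pos: [0.4504, -0.0715, 0.0216]
orientation: [0.992, -0.082, 0.099, 0.009]
wrist_force: [0.0, -0.3, -0.3]
width: 0.998
grip_force: 0.0
```

```bash
cat >> h.py <<'E'
def show():
    p,R=now();s=ctrl.state();z=R.as_matrix()[:,2]; f=np.array(s["wrist_force"])
    print(round(s["clock"],2),"tcp",inrest(p),"tilt",np.round(np.arctan2(z@ex,-z[2]),3),"yaw",np.round(np.arctan2(R.as_matrix()[1,0],R.as_matrix()[0,0])-YAW,3),"F",np.round([f@ex,f@ey,f[2]],1),"q",np.round(s["q"],2))
E
python3 -c "
from h import *
show()"
```

```text
3.62 tcp [-0.1785 -0.0093  0.0216] tilt 0.199 yaw 0.001 F [ 0.1 -0.3 -0.3] q [ 0.7   0.4  -0.7   2.19  0.58  0.51 -2.16]
```

Emit:
send_rows(
  plan=[
    [0,0,0,-0.02,0,0.1,-1],
    [0,0,0,0,0,0,-1],
  ],
)

```text
clock: 3.78
tcp_pos: [0.4516, -0.0713, 0.0204]
orientation: [0.992, -0.082, 0.1, 0.009]
wrist_force: [-0.3, -0.5, 0.1]
width: 0.997
grip_force: 0.0
```

Emit:
send_rows(
  plan=[
    [0,0,0,-0.02,0,0.1,-1],
    [0,0,0,0,0,0,-1],
  ],
)

```text
clock: 3.95
tcp_pos: [0.4524, -0.0714, 0.0187]
orientation: [0.991, -0.083, 0.1, 0.009]
wrist_force: [-0.6, 0.9, -0.2]
width: 1.0
grip_force: 0.0
```

Emit:
send_rows(
  plan=[
    [0,0,0,-0.02,0,0.1,-1],
    [0,0,0,0,0,0,-1],
  ],
)

```text
clock: 4.12
tcp_pos: [0.4527, -0.0715, 0.0167]
orientation: [0.991, -0.083, 0.1, 0.009]
wrist_force: [-0.2, -0.1, -0.0]
width: 0.998
grip_force: 0.0
```

Emit:
send_rows(
  plan=[
    [0,0,0,-0.02,0,0.1,-1],
    [0,0,0,0,0,0,-1],
  ],
)

```text
clock: 4.28
tcp_pos: [0.4527, -0.0715, 0.0146]
orientation: [0.991, -0.083, 0.1, 0.009]
wrist_force: [0.6, 0.7, -0.1]
width: 1.0
grip_force: 0.0
```

Emit:
send_rows(
  plan=[
    [0,0,0,-0.02,0,0.1,-1],
    [0,0,0,0,0,0,-1],
  ],
)

```text
clock: 4.45
tcp_pos: [0.4527, -0.0715, 0.0126]
orientation: [0.991, -0.083, 0.1, 0.009]
wrist_force: [0.5, 0.6, -0.4]
width: 0.999
grip_force: 0.0
```

Emit:
send_rows(
  plan=[
    [0,0,0,-0.02,0,0.1,-1],
    [0,0,0,0,0,0,-1],
  ],
)

```text
clock: 4.62
tcp_pos: [0.4527, -0.0715, 0.0106]
orientation: [0.991, -0.083, 0.1, 0.009]
wrist_force: [-0.4, 1.2, -0.0]
width: 0.998
grip_force: 0.0
```

```bash
python3 -c "
from h import *
show()"
```

```text
4.62 tcp [-0.1762 -0.009   0.0106] tilt 0.202 yaw 0.0 F [-0.6  1.1 -0. ] q [ 0.67  0.42 -0.66  2.2   0.62  0.48 -2.2 ]
```

Emit:
send_rows(
  plan=[
    [0,0,0,-0.02,0,0.1,-1],
    [0,0,0,0,0,0,-1],
  ],
)

```text
clock: 4.78
tcp_pos: [0.4527, -0.0715, 0.0085]
orientation: [0.991, -0.083, 0.1, 0.009]
wrist_force: [0.1, 0.6, -0.3]
width: 1.002
grip_force: 0.0
```

Emit:
send_rows(
  plan=[
    [0,0,0,-0.01,0,0.05,-1],
    [0,0,0,0,0,0,-1],
  ],
)

```text
clock: 4.95
tcp_pos: [0.4528, -0.0715, 0.0076]
orientation: [0.991, -0.083, 0.1, 0.009]
wrist_force: [0.6, -0.1, 0.6]
width: 1.002
grip_force: 0.0
```

Emit:
send_rows(
  plan=[
    [0,0,0,0.29,0,0.06,-1],
    [0,0,0,0.29,0,0.06,-1],
    [0,0,0,0.29,0,0.06,-1],
    [0,0,0,0.29,0,0.06,-1],
    [0,0,0,0.29,0,0.06,-1],
  ],
)

```text
clock: 5.37
tcp_pos: [0.483, -0.0765, 0.0077]
orientation: [0.991, -0.083, 0.101, 0.009]
wrist_force: [-0.4, 0.6, 0.0]
width: 1.001
grip_force: 0.2
```

Emit:
send_rows(
  plan=[
    [0,0,0,0.2,0,0.04,-1],
    [0,0,0,0.2,0,0.04,-1],
    [0,0,0,0.2,0,0.04,-1],
    [0,0,0,0.2,0,0.04,-1],
    [0,0,0,0.2,0,0.04,-1],
  ],
)

```text
clock: 5.78
tcp_pos: [0.5024, -0.0799, 0.0077]
orientation: [0.991, -0.083, 0.1, 0.009]
wrist_force: [-0.4, 1.4, -0.3]
width: 0.997
grip_force: 0.2
```

```bash
python3 -c "
from h import *
show()
im=ctrl.grab_frame('top')[110:240,215:385,::-1]
cv2.imwrite('pics/t2.png',cv2.resize(im,None,fx=4.5,fy=4.5,interpolation=cv2.INTER_CUBIC))"
```

```text
5.78 tcp [-0.1258 -0.0089  0.0077] tilt 0.202 yaw 0.001 F [-0.6  1.3 -0.3] q [ 0.64  0.5  -0.64  2.07  0.64  0.54 -2.19]
```

View pics/t2.png

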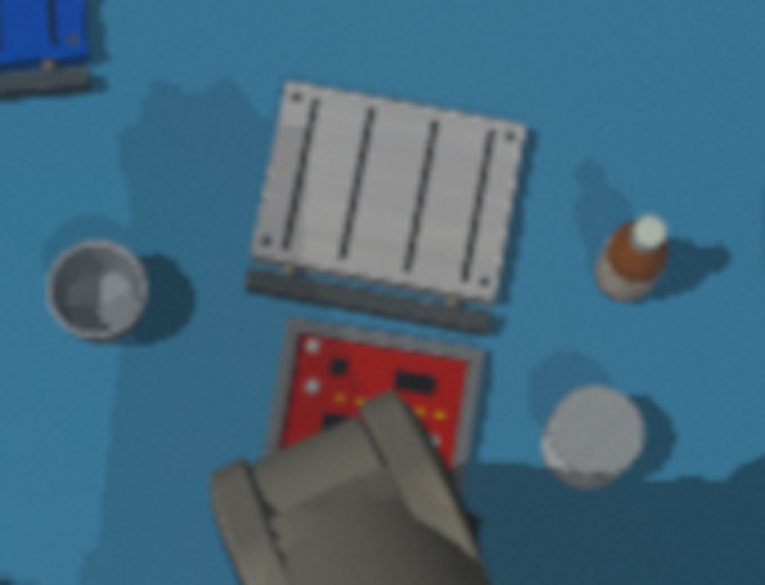

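The board is now square to the rail with a gap of roughly 12 mm: its far edge runs from (285,322) to (487,352) and the rail's front from (247,290) to (495,332). It sits about 9 mm to the right of the centre line, which is within tolerance. I push on to contact.

Emit:
send_rows(
  plan=[
    [0,0,0,0.12,0,0.024,-1],
    [0,0,0,0.12,0,0.024,-1],
    [0,0,0,0.12,0,0.024,-1],
    [0,0,0,0.12,0,0.024,-1],
    [0,0,0,0,0,0,-1],
  ],
)

```text
clock: 6.25
tcp_pos: [0.5125, -0.0816, 0.008]
orientation: [0.991, -0.083, 0.101, 0.009]
wrist_force: [-0.4, 0.4, -0.3]
width: 0.999
grip_force: 0.0
```

Emit:
send_rows(
  plan=[
    [0,0,0,0.1,0,0.02,-1],
    [0,0,0,0,0,0,-1],
  ],
)

```text
clock: 6.42
tcp_pos: [0.5142, -0.0819, 0.0079]
orientation: [0.991, -0.083, 0.101, 0.009]
wrist_force: [0.2, 1.0, -0.6]
width: 0.999
grip_force: 0.1
```

Emit:
send_rows(
  plan=[
    [0,0,0,0.1,0,0.02,-1],
    [0,0,0,0,0,0,-1],
  ],
)

```text
clock: 6.58
tcp_pos: [0.5151, -0.082, 0.0075]
orientation: [0.992, -0.083, 0.1, 0.009]
wrist_force: [-2.6, 0.1, 0.9]
width: 0.999
grip_force: 1.0
```

Emit:
send_rows(
  plan=[
    [0,0,0,0.1,0,0.02,-1],
    [0,0,0,0,0,0,-1],
  ],
)

```text
clock: 6.75
tcp_pos: [0.5162, -0.0823, 0.0073]
orientation: [0.992, -0.083, 0.099, 0.009]
wrist_force: [-5.6, 0.2, 4.0]
width: 1.001
grip_force: 3.0
```

```bash
python3 -c "
from h import *
show()"
```

```text
6.75 tcp [-0.1119 -0.009   0.0073] tilt 0.198 yaw 0.001 F [-5.6 -0.7  4. ] q [ 0.63  0.53 -0.64  2.03  0.64  0.56 -2.18]
```

Contact: the rail pushes back with about 5 N. Now I work out the arc.

Run:
```python
import numpy as np
P=lambda t:np.array([-100*np.cos(t)-4*np.sin(t),100*np.sin(t)+8*np.cos(t)])
a=.2; ax=np.array([np.cos(a),np.sin(a)]); az=np.array([np.sin(a),-np.cos(a)])
for i in range(0,30):
    d=P(np.radians(2.5*(i+1)))-P(np.radians(2.5*i))
    print(2.5*(i+1),np.round([d@ax/20,d@az/20],2),d.round(1), (P(np.radians(2.5*(i+1)))-P(0)).round(1))
```

```text
2.5 [ 0.04 -0.21] [-0.1  4.4] [-0.1  4.4]
5.0 [ 0.05 -0.21] [0.1 4.3] [0.  8.7]
7.5 [ 0.06 -0.21] [0.3 4.3] [ 0.3 13. ]
10.0 [ 0.07 -0.2 ] [0.5 4.3] [ 0.8 17.2]
12.5 [ 0.08 -0.2 ] [0.7 4.2] [ 1.5 21.5]
15.0 [ 0.08 -0.19] [0.9 4.2] [ 2.4 25.6]
17.5 [ 0.09 -0.19] [1.1 4.1] [ 3.4 29.7]
20.0 [ 0.1  -0.18] [1.2 4. ] [ 4.7 33.7]
22.5 [ 0.11 -0.18] [1.4 3.9] [ 6.1 37.7]
25.0 [ 0.12 -0.17] [1.6 3.9] [ 7.7 41.5]
27.5 [ 0.12 -0.17] [1.8 3.8] [ 9.5 45.3]
30.0 [ 0.13 -0.16] [1.9 3.7] [11.4 48.9]
32.5 [ 0.14 -0.15] [2.1 3.5] [13.5 52.5]
35.0 [ 0.15 -0.15] [2.3 3.4] [15.8 55.9]
37.5 [ 0.15 -0.14] [2.4 3.3] [18.2 59.2]
40.0 [ 0.16 -0.13] [2.6 3.2] [20.8 62.4]
42.5 [ 0.16 -0.12] [2.7 3.1] [23.6 65.5]
45.0 [ 0.17 -0.11] [2.9 2.9] [26.5 68.4]
47.5 [ 0.18 -0.11] [3.  2.8] [29.5 71.1]
50.0 [ 0.18 -0.1 ] [3.2 2.6] [32.7 73.7]
52.5 [ 0.19 -0.09] [3.3 2.5] [36.  76.2]
55.0 [ 0.19 -0.08] [3.4 2.3] [39.4 78.5]
57.5 [ 0.19 -0.07] [3.5 2.1] [42.9 80.6]
60.0 [ 0.2  -0.06] [3.6 2. ] [46.5 82.6]
62.5 [ 0.2  -0.05] [3.7 1.8] [50.3 84.4]
65.0 [ 0.2  -0.04] [3.8 1.6] [54.1 86. ]
67.5 [ 0.21 -0.03] [3.9 1.4] [58.  87.4]
70.0 [ 0.21 -0.02] [4.  1.3] [62.  88.7]
72.5 [ 0.21 -0.01] [4.1 1.1] [66.1 89.8]
75.0 [ 0.21 -0.  ] [4.1 0.9] [70.3 90.7]
```

Lift to about 25° first, then check.

Emit:
send_rows(
  plan=[
    [0,0,0,0.05,0,-0.21,-1],
    [0,0,0,0.05,0,-0.21,-1],
    [0,0,0,0.06,0,-0.21,-1],
    [0,0,0,0.07,0,-0.2,-1],
    [0,0,0,0.08,0,-0.2,-1],
  ],
)

```text
clock: 7.17
tcp_pos: [0.5194, -0.0828, 0.0297]
orientation: [0.991, -0.083, 0.1, 0.009]
wrist_force: [-4.0, 0.6, -0.1]
width: 0.997
grip_force: 1.9
```

```bash
python3 -c "
from h import *
show()
cv2.imwrite('pics/s3.png',cv2.resize(ctrl.grab_frame('scene')[150:300,160:360,::-1],None,fx=4,fy=4,interpolation=cv2.INTER_CUBIC))"
```

```text
7.17 tcp [-0.1086 -0.009   0.0297] tilt 0.201 yaw 0.0 F [-4.  -0.1 -0.1] q [ 0.66  0.5  -0.68  2.01  0.59  0.61 -2.14]
```

View pics/s3.png

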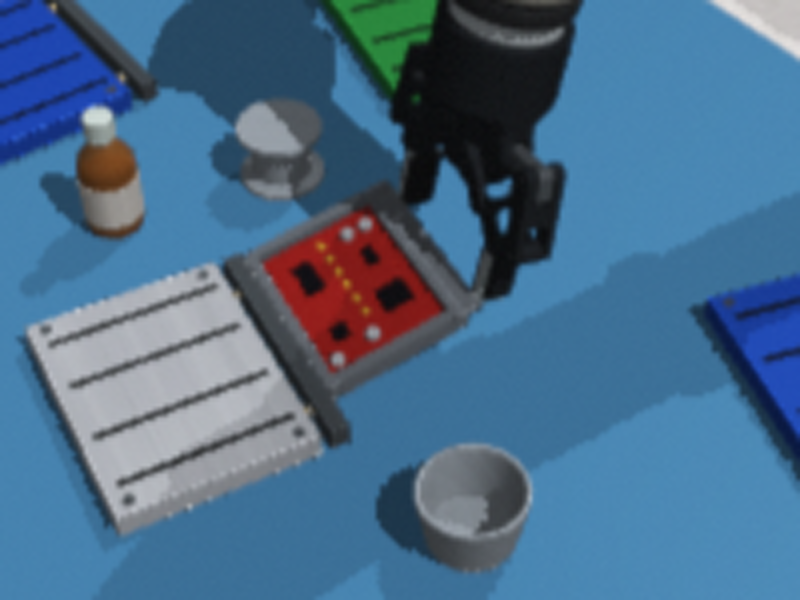

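The board's far edge is at the rail, from (240,265) to (335,385). Its near edge at (470,305) has a shadow gap below it, so it is rising with the fingers. I go on up the arc.

Emit:
send_rows(
  plan=[
    [0,0,0,0.08,0,-0.19,-1],
    [0,0,0,0.09,0,-0.19,-1],
    [0,0,0,0.1,0,-0.18,-1],
    [0,0,0,0.11,0,-0.18,-1],
    [0,0,0,0.12,0,-0.17,-1],
  ],
)

```text
clock: 7.63
tcp_pos: [0.5261, -0.0839, 0.0497]
orientation: [0.991, -0.083, 0.101, 0.009]
wrist_force: [-4.8, 0.4, 0.5]
width: 0.999
grip_force: 2.0
```

```bash
python3 -c "
from h import *
show()
cv2.imwrite('pics/s4.png',cv2.resize(ctrl.grab_frame('scene')[150:300,160:360,::-1],None,fx=4,fy=4,interpolation=cv2.INTER_CUBIC))"
```

```text
7.63 tcp [-0.1019 -0.009   0.0497] tilt 0.202 yaw 0.0 F [-4.8 -0.4  0.5] q [ 0.69  0.48 -0.71  1.98  0.56  0.65 -2.1 ]
```

View pics/s4.png

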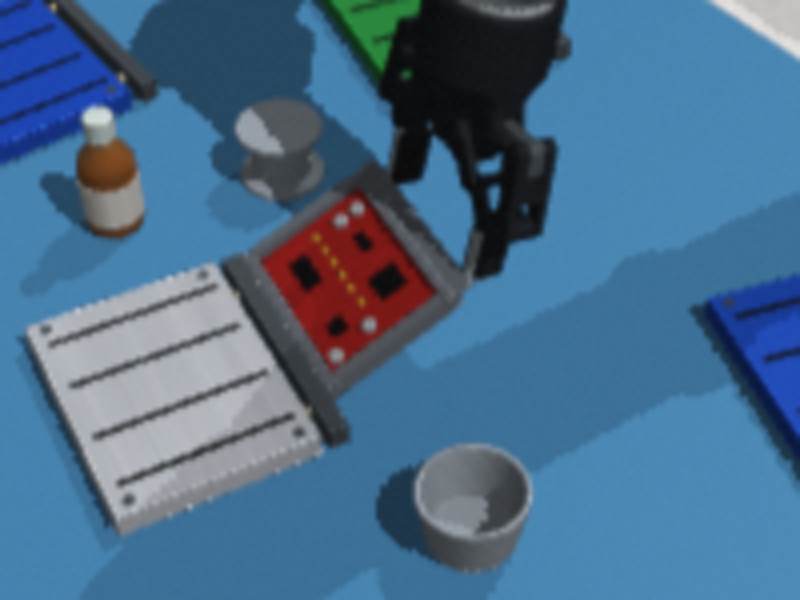

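Run:
```python
from h import *
c=ctrl.camera_info("scene")
g=lambda X:np.round((np.array(proj(c,X))-[160,150])*4,0)
for y in(.05,):
  for th in (0,5,10,15,20,25):
    t=np.radians(th); o=4-12*np.sin(t)   # pivot x mm
    X=lambda u,v:restpt((o-u*np.cos(t)+v*np.sin(t))/1e3,y,(u*np.sin(t)+v*np.cos(t))/1e3)
    print(th,"nearTop",g(X(100,12)),"nearLipBot",g(X(100,8)),"farTop",g(X(0,12)))
```

```text
0 nearTop [480. 330.] nearLipBot [480. 335.] farTop [321. 392.]
5 nearTop [480. 320.] nearLipBot [480. 324.] farTop [321. 393.]
10 nearTop [478. 310.] nearLipBot [479. 314.] farTop [321. 393.]
15 nearTop [476. 301.] nearLipBot [477. 305.] farTop [321. 393.]
20 nearTop [472. 293.] nearLipBot [474. 296.] farTop [321. 393.]
25 nearTop [467. 285.] nearLipBot [470. 288.] farTop [321. 394.]
```

```bash
cat > th.py <<'E'
from h import *
from scipy.optimize import least_squares
def theta(im4,x0=160,y0=150,s=4.):
    hsv=cv2.cvtColor(im4,cv2.COLOR_BGR2HSV)
    m=(((hsv[...,0]<10)|(hsv[...,0]>170))&(hsv[...,1]>150)).astype(np.uint8)
    m=cv2.morphologyEx(m,cv2.MORPH_CLOSE,np.ones((21,21)))
    k=max(cv2.findContours(m,0,2)[0],key=cv2.contourArea)
    q=cv2.convexHull(k)
    for e in range(1,60):
        a=cv2.approxPolyDP(q,e,True)[:,0]
        if len(a)==4:break
    a=(a+.5)/s+[x0,y0]
    a=a[np.argsort(a[:,0])]           # sort by column: farR, farL / near ones
    c=ctrl.camera_info("scene")
    def X(th,o,y,u,w): return restpt(o-u*np.cos(th)+.012*np.sin(th),y+w,u*np.sin(th)+.012*np.cos(th))
    cs=[(.008,-.052),(.008,.052),(.082,-.052),(.082,.052)]
    def res(p):
        P=np.array([proj(c,X(*p,u,w)) for u,w in cs]);P=P[np.argsort(P[:,0])]
        return (P-a).ravel()
    r=least_squares(res,[.2,0,-.008])
    print("corners",a.round(1).tolist(),"theta",np.degrees(r.x[0]).round(1),"pivot x,y",r.x[1:].round(4),"rms",np.sqrt(np.mean(r.fun**2)).round(2))
E
python3 -c "
from th import *
for n in('s3','s4'): theta(cv2.imread(f'pics/{n}.png'))"
```

```text
corners [[226.4, 215.9], [242.9, 242.4], [251.9, 202.1], [270.4, 227.4]] theta 9.9 pivot x,y [-0.0012 -0.0102] rms 1.29
corners [[225.9, 215.1], [242.9, 241.9], [249.9, 197.9], [268.4, 223.1]] theta 22.7 pivot x,y [-0.0039 -0.0105] rms 1.24
```

The fit from the image corners gives 9.9° and then 22.7° (12.5° and 25° were commanded), with the pivot at the rail. The board follows without slipping, so I continue to about 50°.

Emit:
send_rows(
  plan=[
    [0,0,0,0.12,0,-0.17,-1],
    [0,0,0,0.13,0,-0.16,-1],
    [0,0,0,0.14,0,-0.15,-1],
    [0,0,0,0.15,0,-0.15,-1],
    [0,0,0,0.15,0,-0.14,-1],
  ],
)

```text
clock: 8.1
tcp_pos: [0.5382, -0.0856, 0.0681]
orientation: [0.991, -0.083, 0.102, 0.009]
wrist_force: [-1.1, -0.0, 0.1]
width: 1.003
grip_force: 0.2
```

```bash
python3 -c "
from th import *
show()
theta(np.ascontiguousarray(ctrl.grab_frame('scene')[...,::-1]),0,0,1.)"
```

```text
8.1 tcp [-0.0897 -0.0086  0.0681] tilt 0.206 yaw 0.001 F [-1.  -0.2  0.1] q [ 0.7   0.47 -0.74  1.94  0.53  0.7  -2.07]
corners [[227.5, 214.5], [242.5, 237.5], [246.5, 194.5], [264.5, 219.5]] theta 34.6 pivot x,y [-0.0087 -0.0148] rms 2.42
```

Emit:
send_rows(
  plan=[
    [0,0,0,0.16,0,-0.13,-1],
    [0,0,0,0.16,0,-0.12,-1],
    [0,0,0,0.17,0,-0.11,-1],
    [0,0,0,0.18,0,-0.11,-1],
    [0,0,0,0.18,0,-0.1,-1],
  ],
)

```text
clock: 8.57
tcp_pos: [0.5509, -0.0879, 0.082]
orientation: [0.991, -0.083, 0.101, 0.009]
wrist_force: [0.7, 0.2, 0.2]
width: 0.999
grip_force: 0.1
```

```bash
python3 -c "
from th import *
show()
f=np.ascontiguousarray(ctrl.grab_frame('scene')[...,::-1]);f[:140]=0;f[310:]=0
cv2.imwrite('pics/s6.png',cv2.resize(f[150:300,160:360],None,fx=4,fy=4,interpolation=cv2.INTER_CUBIC))
theta(f,0,0,1.)"
```

```text
8.57 tcp [-0.0767 -0.0088  0.082 ] tilt 0.203 yaw 0.0 F [0.7 0.3 0.2] q [ 0.7   0.48 -0.75  1.89  0.51  0.75 -2.05]
corners [[227.5, 215.5], [241.5, 192.5], [247.5, 236.5], [259.5, 216.5]] theta -50.3 pivot x,y [-0.0258 -0.0761] rms 11.32
```

```bash
sed -i 's/P=P\[np.argsort(P\[:,0\])\]/P=P[lsa(cdist(a,P))[1]]/; s/r=least_squares(res,\[.2,0,-.008\])/r=min((least_squares(res,[g,-.008,-.01]) for g in np.arange(.1,2.3,.3)),key=lambda r:r.cost)/' th.py
sed -i '1i from scipy.optimize import linear_sum_assignment as lsa\nfrom scipy.spatial.distance import cdist' th.py
python3 -c "
from th import *
theta(cv2.imread('pics/s6.png'))"
```

```text
corners [[227.4, 215.4], [241.4, 192.6], [246.9, 237.4], [260.1, 217.4]] theta 58.8 pivot x,y [-0.0203 -0.0093] rms 2.48
```

View pics/s6.png

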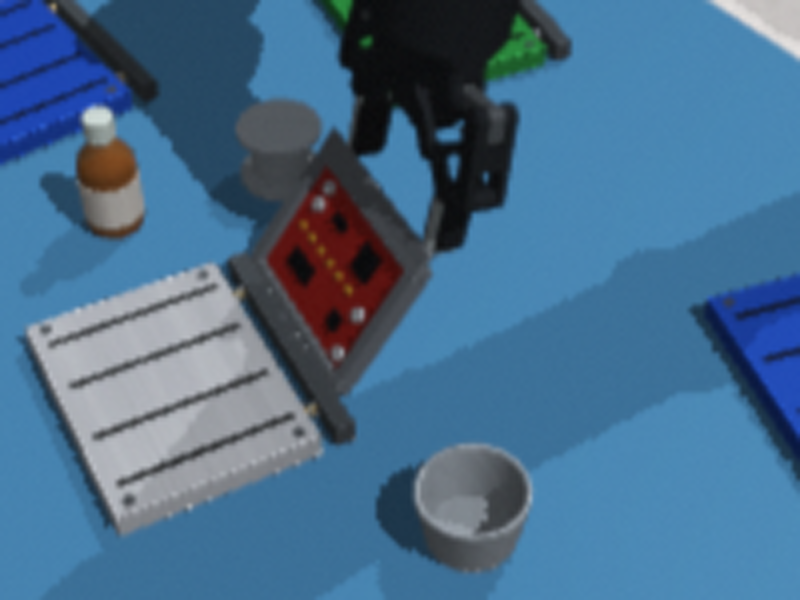

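The board stands at about 50°, with its far edge at the rail (265,250)–(340,385) and its near edge on the fingers at (435,265). The rail has sprung back, so I continue with a bit more forward push.

Emit:
send_rows(
  plan=[
    [0,0,0,0.24,0,-0.08,-1],
    [0,0,0,0.23,0,-0.07,-1],
    [0,0,0,0.22,0,-0.07,-1],
    [0,0,0,0.22,0,-0.06,-1],
    [0,0,0,0.22,0,-0.05,-1],
  ],
)

```text
clock: 9.03
tcp_pos: [0.5714, -0.0914, 0.0928]
orientation: [0.991, -0.083, 0.101, 0.009]
wrist_force: [-0.2, 0.7, -0.2]
width: 1.003
grip_force: 0.1
```

```bash
python3 -c "
from th import *
show()
f=np.ascontiguousarray(ctrl.grab_frame('scene')[150:300,160:360,::-1])
f=cv2.resize(f,None,fx=4,fy=4,interpolation=cv2.INTER_CUBIC);cv2.imwrite('pics/s7.png',f)
theta(f)"
```

```text
9.03 tcp [-0.0559 -0.0088  0.0928] tilt 0.202 yaw 0.0 F [-0.4  0.7 -0.2] q [ 0.69  0.5  -0.75  1.82  0.51  0.79 -2.03]
corners [[226.9, 215.1], [234.9, 192.9], [244.9, 236.9], [252.9, 217.6]] theta 72.7 pivot x,y [-0.0227 -0.0118] rms 2.69
```

Emit:
send_rows(
  plan=[
    [0,0,0,0.22,0,-0.03,-1],
    [0,0,0,0.22,0,-0.02,-1],
    [0,0,0,0.22,0,-0.01,-1],
    [0,0,0,0.22,0,0,-1],
    [0,0,0,0.22,0,0.01,-1],
  ],
)

```text
clock: 9.5
tcp_pos: [0.5924, -0.095, 0.0981]
orientation: [0.991, -0.083, 0.101, 0.009]
wrist_force: [-0.5, 0.1, -0.9]
width: 0.998
grip_force: 0.0
```

```bash
python3 -c "
from th import *
show()
f=np.ascontiguousarray(ctrl.grab_frame('scene')[150:300,160:360,::-1])
f=cv2.resize(f,None,fx=4,fy=4,interpolation=cv2.INTER_CUBIC);cv2.imwrite('pics/s8.png',f)
theta(f)"
```

```text
9.5 tcp [-0.0346 -0.0088  0.0981] tilt 0.202 yaw 0.0 F [-0.5  0.  -0.9] q [ 0.67  0.53 -0.74  1.76  0.52  0.83 -2.02]
corners [[225.9, 215.4], [227.9, 199.1], [242.4, 237.1], [245.4, 219.4]] theta 86.4 pivot x,y [-0.0225 -0.0112] rms 3.92
```

Emit:
send_rows(
  plan=[
    [0,0,0,0.22,0,0.04,-1],
    [0,0,0,0.22,0,0.045,-1],
    [0,0,0,0.22,0,0.05,-1],
    [0,0,0,0.22,0,0.05,-1],
    [0,0,0,0.22,0,0.05,-1],
  ],
)

```text
clock: 9.97
tcp_pos: [0.6145, -0.0987, 0.0977]
orientation: [0.991, -0.083, 0.1, 0.009]
wrist_force: [-0.3, 0.1, 0.8]
width: 1.004
grip_force: 0.1
```

```bash
python3 -c "
from th import *
show()
f=np.ascontiguousarray(ctrl.grab_frame('scene')[150:300,160:360,::-1])
f=cv2.resize(f,None,fx=4,fy=4,interpolation=cv2.INTER_CUBIC);cv2.imwrite('pics/s9.png',f)
try: theta(f)
except Exception as e: print('no red',e)"
```

```text
9.97 tcp [-0.0122 -0.0088  0.0977] tilt 0.202 yaw 0.0 F [-0.3  0.1  0.8] q [ 0.64  0.57 -0.73  1.7   0.53  0.86 -2.02]
corners [[225.1, 205.9], [225.6, 215.6], [237.4, 223.4], [237.9, 230.6]] theta -83.1 pivot x,y [-0.019  -0.0956] rms 5.46
```

Emit:
send_rows(
  plan=[
    [0,0,0,0.24,0,0.06,-1],
    [0,0,0,0.24,0,0.06,-1],
    [0,0,0,0.24,0,0.06,-1],
    [0,0,0,0,0,0,-1],
    [0,0,0,0,0,0,-1],
  ],
)

```text
clock: 10.43
tcp_pos: [0.629, -0.101, 0.097]
orientation: [0.991, -0.083, 0.1, 0.009]
wrist_force: [-0.6, -0.1, -1.1]
width: 1.001
grip_force: 0.0
```

```bash
python3 -c "
from th import *
show()
f=np.ascontiguousarray(ctrl.grab_frame('scene')[150:300,160:360,::-1])
f=cv2.resize(f,None,fx=4,fy=4,interpolation=cv2.INTER_CUBIC);cv2.imwrite('pics/s10.png',f)
try: theta(f)
except Exception as e: print('no red',e)"
```

```text
10.43 tcp [ 0.0025 -0.0087  0.097 ] tilt 0.202 yaw 0.0 F [-0.6 -0.2 -1.1] q [ 0.63  0.59 -0.72  1.66  0.54  0.87 -2.02]
no red max() iterable argument is empty
```

The red side is no longer visible, so the board has gone over. I back off and up, then measure from the top.

Emit:
send_rows(
  plan=[
    [0,0,0,-0.6,0,-0.5,-1],
    [0,0,0,-0.8,0,-0.6,-1],
    [0,0,0,-0.8,0,-0.6,-1],
    [0,0,0,-0.8,0,-0.6,-1],
    [0,0,0,-0.8,0,-0.6,-1],
  ],
)

```text
clock: 10.9
tcp_pos: [0.5426, -0.0864, 0.1389]
orientation: [0.991, -0.083, 0.1, 0.009]
wrist_force: [0.0, 0.0, -0.1]
width: 0.999
grip_force: 0.0
```

Emit:
send_rows(
  plan=[
    [0,0,0,-0.8,0,-0.4,-1],
    [0,0,0,-0.8,0,-0.4,-1],
    [0,0,0,-0.8,0,-0.4,-1],
    [0,0,0,-0.6,0,-0.4,-1],
    [0,0,0,0,0,0,-1],
  ],
)

```text
clock: 11.32
tcp_pos: [0.4772, -0.0755, 0.1583]
orientation: [0.992, -0.082, 0.1, 0.01]
wrist_force: [0.9, 0.2, -0.4]
width: 0.998
grip_force: 0.0
```

```bash
python3 -c "
from th import *
show()
a=np.ascontiguousarray(ctrl.grab_frame('top')[115:235,220:380,::-1]);b=ctrl.grab_frame('scene')[175:295,160:320,::-1]
cv2.imwrite('pics/fin.png',np.vstack([cv2.resize(a,(400,300),interpolation=2),cv2.resize(b,(400,300),interpolation=2)]))"
```

```text
11.32 tcp [-0.1515 -0.0088  0.1583] tilt 0.201 yaw 0.002 F [ 0.9  0.3 -0.4] q [ 0.91  0.22 -0.9   1.98  0.27  0.84 -1.86]
```

View pics/fin.png

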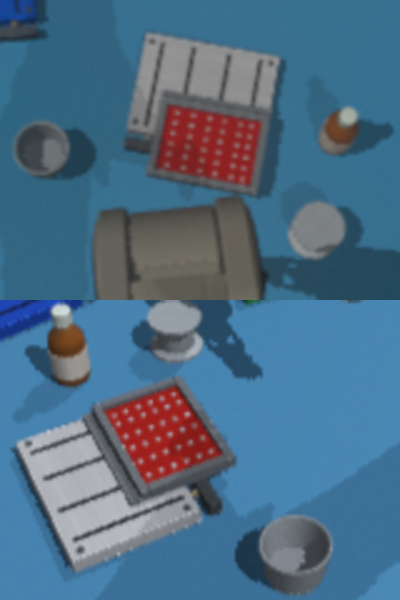

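The board lies on the rest with the bright pads up. In the top panel its corners are at (165,95), (270,108), (258,194) and (148,179). The spool, flux and tin have not moved. I check the centre and whether it lies flat.

Run:
```python
from h import *
c=ctrl.camera_info("top");s=ctrl.camera_info("scene")
P=[ray(c,(220+u/2.5-.3,115+v/2.5-.3),z) for u,v,z in((165,95,.026),(270,108,.026),(258,194,.02),(148,179,.02))]
for p in P: print(inrest(p))
print("centre",inrest(np.mean(P,0)))
Q=[ray(s,(160+u/2.5-.3,175+(v-300)/2.5-.3),.028) for u,v in((97,403),(181,379),(234,460),(142,493))]
for p in Q: print("scene",inrest(p))
print("centre",inrest(np.mean(Q,0)))
def redc(n,x0,x1,y0,y1):
    h=cv2.cvtColor(ctrl.grab_frame(n),cv2.COLOR_RGB2HSV)[y0:y1,x0:x1]
    m=((h[...,0]<10)|(h[...,0]>170))&(h[...,1]>110)
    k=cv2.minAreaRect(np.argwhere(m)[:,::-1].astype(np.float32));return np.array(k[0])+[x0,y0]
a=redc("top",220,380,115,235);b=redc("scene",160,320,175,295)
# two-view triangulation of red centre
M=lambda c:np.array([[c["fx"],0,c["cx"]],[0,c["fy"],c["cy"]],[0,0,1]])@np.c_[c["R"],c["t"]]
X=cv2.triangulatePoints(M(c),M(s),a,b)[:,0];print("red",inrest(X[:3]/X[3]))
```

```text
[0.0609 0.0426 0.026 ]
[ 0.0682 -0.0722  0.026 ]
[-0.0279 -0.0759  0.02  ]
[-0.0341  0.0431  0.02  ]
centre [ 0.0168 -0.0156  0.023 ]
scene [ 0.0527 -0.0712  0.028 ]
scene [-0.0292 -0.0647  0.028 ]
scene [-0.0275  0.0516  0.028 ]
scene [0.0581 0.0487 0.028 ]
centre [ 0.0135 -0.0089  0.028 ]
red [ 0.0133 -0.054  -0.0082]
```

Both views put the centre 13–17 mm behind the front face and 9–16 mm off the centre line, both inside the limits. The edges agree with a flat board overhanging by about 30 mm, and the arm is clear, so I hand in.

```bash
python3 -c "
from cell import ctrl
print(ctrl.job_done())"
```

```text
the job is handed in; nothing more can be done
None
```

The board is turned over and lies solder side up on the steel rest; I measured its centre 13–17 mm behind the front face, saw no movement of the spool, flux bottle or tin, and handed the job in, but no verdict came back.

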